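Lay the ratchet-propped dough board down flat

ROBOT

A 6-joint arm with a two-finger parallel gripper is mounted at the origin on the work surface. World frame = base frame: x ahead of the robot, y to its left, z up, the work surface at z = 0. Lengths are in m, angles in rad, forces in N, time in s.
With the tool pointing down it reaches from about 0.275 to 0.725 m from the base axis. Payload 5.6 kg.
Tool frame: the origin (TCP) lies at the very end of the fingers, on their centre line; the grasp point (between the pads) lies 19 mm behind it; y points along the fingers, x is the direction in which the jaws open and shut, and the axes are right-handed (so a half turn about y gives the same grasp; the last joint's range is limited). The gripper opens to 85 mm and grips with 20 to 120 N. Pads are 22 mm wide; open, the fingers measure 114 mm over their backs; the gripper's body (76 mm by 85 mm) begins 54 mm behind the grasp point. The pads swing forward as they close: fully open they stand 13 mm farther back than shut.
Start: joints at [1.458, 0.255, 0.108, 0, -1.424, -0.285], TCP at [0.213, 0.507, 0.231] pointing down, gripper open.
Joint ranges: [-2.95, 2.95], [-1.21, 1.97], [-1.09, 1.5], [-2.87, 1.71], [-2.94, -0.07], [-3.05, 3.05]. Speed limits (rad/s): [2.57, 2.57, 3.14, 3.14, 3.14, 3.14].

INTERFACE

Orientations are given as a 3x3 rotation matrix whose columns are the frame's x, y, z axes.
In Python, from bench import arm, eyes, workorder gives the robot as it stands.
- The arm moves only by the shell command python3 -m inch 'ROWS' [FORCE]. ROWS is JSON, a list that holds one entry, the list of rows, each a list of 7 numbers: the opening, from 0 (shut) to 1 (fully open), then the shift along the tool's x, y, z in mm, then the turn, a rotation vector about the tool's x, y, z in rad. A call has 1 to 5 rows; each row shifts and turns the commanded pose from where the row before left it, along the tool's axes as they then stand; what a row does not reach is not made up. A row lasts 1/12 s, in which the tool goes at most 41.7 mm and 7.16 degrees, less where a joint would pass 70% of its speed; a pose out of reach is approached as far as the arm can. A call is refused whole if a number of a shift passes 41.7 or a number of a turn 0.125, either way. A call with a gripper value outside its range is refused whole. The fingers move at their own pace and stop on an object; FORCE is the grip in N (left out, the last holds). Time passes only in rows, so rows that do not move let the fingers close. It gives the time, the measured TCP pose, the force and the opening at its end, in the units of the state.
- arm.get_obs(): the state, without advancing time (a new reading comes with each control period).
- eyes.read_camera(name): name is "scene" or "top" or "wrist"; returns a dict with "frame" (384x512x3 uint8, red, green, blue), "z_map" (384x512 float32, m along the optical axis (not along the pixel's ray), 0 where there is no reading), "camera_matrix" (3x3 intrinsics, pixels), "rvec" (rotation vector, rad) and "tvec" (3), from world to camera coordinates, as OpenCV has them. Camera axes: x right, y down, z forward; pixel columns grow to the right and rows downward; lengths in m; the calibration is good to about 2 mm. A picture is of the moment at which its call begins.
- workorder.hand_in(): hands the job in, once; it reports no verdict.
The state is a dict: "time": time; "joint_positions": joint angles; "qvel": joint speeds; "tau": joint torques, N m; "tool_pos": TCP position; "ee_rot": TCP orientation; "wrist_force": force on the tool from outside, world axes, zero at the start; "wrist_torque": the same for the moment, N m; "finger_gap": opening from 0.0 (shut) to 1.0 (fully open).
Only numpy, scipy, OpenCV 4.12 (cv2) and the standard library are available. Lean on these libraries where they do the work, as an engineer would, in place of code of your own. Each camera call takes 0.05 s, during which the arm holds its last target.

TASK

The wooden dough board on its tilting stand is propped up on its ratchet. Take it by the tab at its upper edge, raise it past the top notch until the pawl is thrown clear of the teeth, then bring the board down fully flat on its stand and let go. Leave the white recipe stand as it is.

Things in the scene. Friction and masses are not known exactly. Their poses are not given: they have to be found in the camera images.
- dough_board (a joint): Tilt of the wooden dough board (220 mm deep, 170 wide, 14 thick, 0.5 kg), rad: 0 flat, end stop 0.98. Hinged at its low edge on the robot's side, 90 mm above the table; damped, sinks slowly until the pawl catches at a notch: 0.25, 0.44 or 0.63, and goes no lower while the pawl is in. Above about 0.75 a long tooth throws the pawl out (surely above 0.84); it stays out and the board can come down.
- pawl (a joint): Small steel pawl (55 mm) on the stand by the board's toothed quadrant, on the board's right as the robot sees it. Rad: up to 0.25 = leaning on the teeth (it clicks out and back as the board is raised); above 0.7 = tipped over, clear of the teeth, at rest at about 1.0. The teeth and its own weight tip it; it need not be touched.
- tab (a point): Grip centre of the wooden tab mid-way on the board's free (far, upper) edge; turns with the board. Tab 28 mm wide (its y), 20 thick (z), from the board's edge 50 mm behind this point to 25 beyond. x points out from the hinge along the board, y along the hinge, z up from the board's face. The hinge axis lies 270 mm back along -x and 7 mm down along -z. When flat: 97 mm above the bare table.
- recipe_panel (a joint): Panel of the bystanding white plastic recipe stand (180 mm wide, 220 high, card with round biscuits, ledge at its foot, no tab). Rad: 0 = as it stands now, leaning back, 65 degrees from level; stiff hinge, it stays where it is pushed.

How it is judged:
By the outcome, as a careful person would: the job done as asked, in the order asked, and still so for the second after the job is handed in, with the robot touching nothing.
It also fails if it takes over 40 s, if anything falls off the work surface, if the arm or the gripper's body presses on something with over 40 N, if the wrist force passes 120 N, or if a joint passes its speed limit or range.

## Working session

There is one attempt and no reset: what is moved stays moved. The work goes in short steps, Python scripts to look and compute and a shell command to move; the robot and the scene stay as the last step left them, time stands still between calls to the robot, and variables do not carry over. Pictures are saved under pics/ and viewed, and the job is handed in when it is done.

```bash
ls; mkdir -p pics; python3 - <<'E'
from bench import arm, eyes
import cv2,numpy as np
o=arm.get_obs();print({k:np.round(v,3).tolist() for k,v in o.items()})
for n in ["scene","top","wrist"]:
    d=eyes.read_camera(n);cv2.imwrite(f"pics/{n}0.png",d["frame"][:,:,::-1]);np.savez(f"pics/{n}0.npz",**d)
    R=cv2.Rodrigues(d["rvec"])[0];print(n,(-R.T@np.ravel(d["tvec"])).round(3),R.round(2).tolist(),d["camera_matrix"].round(1).tolist())
E
```

```text
pics
{'time': 0.0, 'joint_positions': [1.458, 0.256, 0.107, -0.0, -1.424, -0.285], 'qvel': [0.001, -0.0, -0.001, -0.0, 0.001, 0.001], 'tau': [0.0, -38.663, 23.794, 5.365, -0.006, -0.0], 'tool_pos': [0.213, 0.507, 0.23], 'ee_rot': [[-0.387, -0.001, 0.922], [-0.922, -0.002, -0.387], [0.002, -1.0, 0.0]], 'wrist_force': [-0.667, -0.109, -0.159], 'wrist_torque': [-0.003, 0.041, 0.03], 'finger_gap': 1.002}
scene [0.786 0.536 1.019] [[-0.87, 0.49, -0.0], [0.4, 0.71, -0.59], [-0.28, -0.51, -0.81]] [[414.3, 0.0, 255.1], [0.0, 414.3, 190.3], [0.0, 0.0, 1.0]]
top [ 0.401 -0.064  1.028] [[0.01, -1.0, -0.01], [-1.0, -0.01, -0.07], [0.07, 0.01, -1.0]] [[357.7, 0.0, 250.0], [0.0, 357.7, 192.5], [0.0, 0.0, 1.0]]
wrist [0.28  0.479 0.372] [[-0.39, -0.92, 0.0], [-0.88, 0.37, 0.28], [-0.26, 0.11, -0.96]] [[279.9, 0.0, 252.1], [0.0, 279.9, 192.7], [0.0, 0.0, 1.0]]
```

View pics/scene0.png

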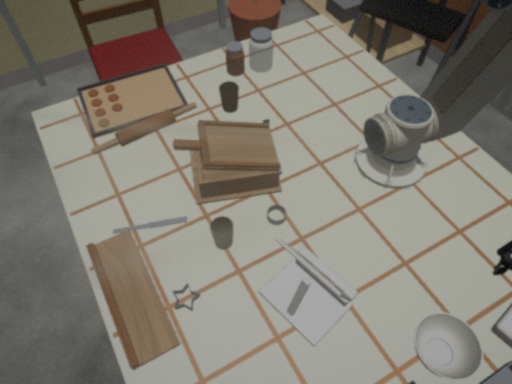

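View pics/top0.png

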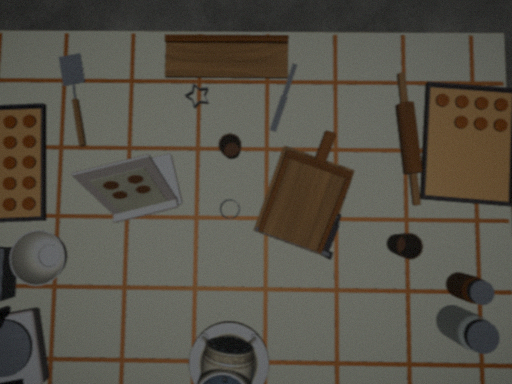

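The top view shows the dough board centred near (305,200). Its tab is at about (326,145), its hinge edge runs from (257,230) to (322,252), and the dark pawl and quadrant are at about (332,238). The recipe stand is at (130,187). Next I'll measure the board plane, tab and hinge.

```bash
cat > h.py <<'E'
import cv2,numpy as np
from bench import arm,eyes
def cloud(d):
    K=d["camera_matrix"];R=cv2.Rodrigues(np.array(d["rvec"]))[0];t=np.ravel(d["tvec"]);z=d["z_map"]
    v,u=np.mgrid[:z.shape[0],:z.shape[1]]
    P=np.stack([(u-K[0,2])/K[0,0]*z,(v-K[1,2])/K[1,1]*z,z],-1)
    W=(P-t)@R; W[z==0]=np.nan
    return W
def shot(n,name,scale=1,box=None):
    d=eyes.read_camera(n);im=d["frame"][:,:,::-1]
    if box: im=im[box[1]:box[3],box[0]:box[2]]
    cv2.imwrite(f"pics/{name}.png",cv2.resize(im,None,fx=scale,fy=scale,interpolation=cv2.INTER_CUBIC));return d
def board(W,P0,tol=0.006,r=0.22):
    # plane by RANSAC-free refinement from seeds
    n,c=None,None
    return n
E
python3 - <<'E'
from h import *
d=dict(np.load("pics/top0.npz"));W=cloud(d)
print("table z",np.nanmedian(W[100:130,320-80:260,2]))
for (u,v) in [(326,140),(326,150),(322,158),(305,180),(300,200),(290,220),(290,150),(350,172),(258,230),(318,248),(332,238),(334,222),(329,254)]:
    print((u,v),W[v,u].round(3),d["frame"][v,u])
im=d["frame"][110:280,230:380,::-1];cv2.imwrite("pics/crop.png",cv2.resize(im,None,fx=4,fy=3.5,interpolation=cv2.INTER_CUBIC))
# plane fit
pts=W[175:225,280:325].reshape(-1,3);pts=pts[pts[:,2]>0.09]
c=pts.mean(0);n=np.linalg.svd(pts-c)[2][2];n*=np.sign(n[2]);print(c,n,"tilt",np.arccos(n[2]),"dir",np.arctan2(-n[1],-n[0]), np.abs((pts-c)@n).mean())
E
```

```text
table z 5.857374278359985e-05
(326, 140) [ 0.59  -0.237  0.173] [70 44 27]
(326, 150) [ 0.567 -0.238  0.166] [69 51 29]
(322, 158) [ 0.548 -0.229  0.161] [64 42 24]
(305, 180) [ 0.495 -0.19   0.145] [70 52 30]
(300, 200) [ 0.446 -0.179  0.134] [75 55 36]
(290, 220) [ 0.396 -0.156  0.12 ] [75 59 34]
(290, 150) [ 0.569 -0.152  0.151] [57 44 27]
(350, 172) [ 0.513 -0.295  0.17 ] [57 37 21]
(258, 230) [ 0.369 -0.076  0.096] [59 48 42]
(318, 248) [ 0.326 -0.228  0.112] [55 35 21]
(332, 238) [ 0.351 -0.265  0.104] [34 37 38]
(334, 222) [ 0.392 -0.272  0.098] [37 29 21]
(329, 254) [ 0.31  -0.259  0.098] [44 46 49]
[ 0.44712145 -0.18447099  0.13217611] [-0.2373466   0.07438093  0.96857321] tilt 0.2513674128303315 dir -0.3036911949100746 0.0013422027666389253
```

View pics/crop.png

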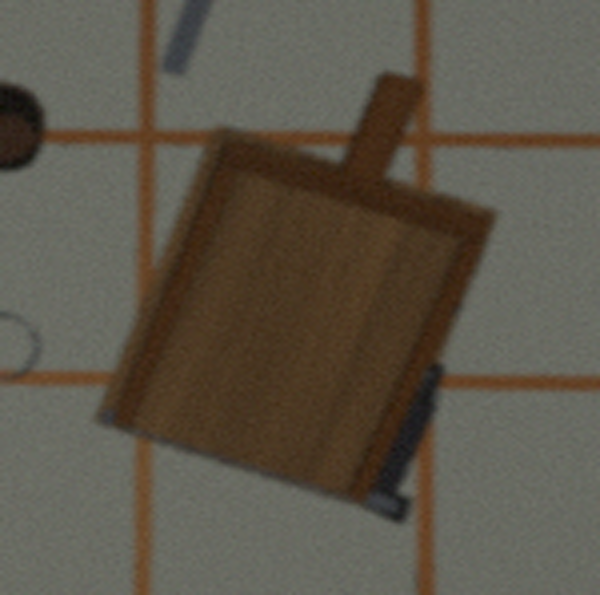

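```bash
cat >> h.py <<'E'
def fit(W,tolz=0.006,verbose=True):
    pts=W[140:260,240:370].reshape(-1,3)
    pts=pts[(pts[:,2]>0.085)]
    # main plane: iterate from median subset
    n=None;rng=np.random.default_rng(0);best=0
    for _ in range(300):
        s=pts[rng.choice(len(pts),3,False)];m=np.cross(s[1]-s[0],s[2]-s[0]);
        if np.linalg.norm(m)<1e-6: continue
        m/=np.linalg.norm(m);k=(np.abs((pts-s[0])@m)<0.004).sum()
        if k>best: best=k;n=m;c=s[0]
    for _ in range(5):
        q=pts[np.abs((pts-c)@n)<tolz];c=q.mean(0);n=np.linalg.svd(q-c)[2][2]
    n*=np.sign(n[2]);return q,c,n
E
python3 - <<'E'
from h import *
d=dict(np.load("pics/top0.npz"));W=cloud(d)
W[:130]=np.nan if False else W[:130]
pts=W[120:262,240:370].reshape(-1,3)
q,c,n=fit(W)
q=pts[(pts[:,2]>.085)&(np.abs((pts-c)@n)<0.007)]
print(len(q),c,n,"tilt",np.arccos(n[2]))
# board axes
x0=np.array([1,0,0])-n*n[0];x0/=np.linalg.norm(x0);y0=np.cross(n,x0)
ab=np.stack([(q-c)@x0,(q-c)@y0],1)
best=None
for a in np.linspace(-0.6,0,121):
    u=ab@[np.cos(a),np.sin(a)];v=ab@[-np.sin(a),np.cos(a)]
    m=u<0.08
    w=np.percentile(v[m],99)-np.percentile(v[m],1)
    if best is None or w<best[0]: best=(w,a)
a=best[1];X=x0*np.cos(a)+y0*np.sin(a);Y=np.cross(n,X)
u=(q-c)@X;v=(q-c)@Y
print("yaw",np.arctan2(X[1],X[0]),"width",best[0],"X",X)
h,e=np.histogram(u,bins=np.arange(u.min(),u.max()+.008,.008))
for i in range(len(h)):
    m=(u>=e[i])&(u<e[i+1])
    if m.sum()>3: print(round(e[i],3),h[i],np.percentile(v[m],[2,50,98]).round(3),((q[m]-c)@n).mean().round(4))
np.savez("fit.npz",c=c,n=n,X=X,Y=Y)
E
```

```text
5122 [ 0.44066079 -0.1920338   0.13124001] [-0.23831078  0.08188927  0.9677304 ] tilt 0.2547338460868717
yaw -0.16966809118195053 width 0.16763325190979284 X [ 0.95461682 -0.16354033  0.24892023]
-0.131 16 [-0.094 -0.089 -0.071] -0.0012
-0.123 27 [-0.095 -0.055 -0.02 ] -0.002
-0.115 76 [-0.086 -0.031  0.015] -0.0007
-0.107 132 [-0.086 -0.004  0.064] -0.0003
-0.099 178 [-0.081  0.012  0.087] 0.0
-0.091 193 [-0.082  0.01   0.086] -0.0
-0.083 185 [-0.084  0.01   0.085] 0.0
-0.075 184 [-0.084  0.008  0.084] -0.0
-0.067 190 [-0.084  0.005  0.083] 0.0
-0.059 188 [-0.082  0.007  0.08 ] 0.0
-0.051 194 [-0.067  0.008  0.08 ] 0.0
-0.043 175 [-0.066  0.005  0.079] 0.0002
-0.035 193 [-0.065  0.005  0.078] 0.0001
-0.027 182 [-0.067  0.005  0.076] 0.0002
-0.019 188 [-0.069  0.004  0.074] 0.0001
-0.011 189 [-0.07   0.001  0.073] -0.0001
-0.003 185 [-0.071  0.     0.071] -0.0001
0.005 187 [-0.072 -0.003  0.07 ] -0.0004
0.013 192 [-0.073 -0.002  0.069] -0.0003
0.021 190 [-0.075 -0.003  0.068] -0.0
0.029 192 [-0.076 -0.006  0.067] -0.0003
0.037 193 [-0.077 -0.005  0.065] -0.0002
0.045 198 [-0.078 -0.008  0.065] -0.0003
0.053 195 [-0.08  -0.007  0.064] -0.0004
0.061 194 [-0.081 -0.011  0.062] -0.0004
0.069 200 [-0.082 -0.01   0.06 ] -0.0005
0.077 177 [-0.078 -0.004  0.061] -0.0004
0.085 113 [-0.039  0.02   0.06 ] -0.0003
0.093 43 [-0.079  0.042  0.059] -0.0005
0.101 8 [-0.06  -0.021  0.071] 0.0004
0.109 40 [-0.029 -0.015  0.027] 0.0015
0.117 41 [-0.03  -0.015  0.043] 0.0018
0.125 40 [-0.032 -0.019 -0.006] 0.0018
0.133 38 [-0.033 -0.019 -0.006] 0.0018
0.141 40 [-0.034 -0.02  -0.008] 0.0014
0.149 41 [-0.036 -0.023 -0.009] 0.0013
0.157 40 [-0.037 -0.023 -0.011] 0.0018
0.165 40 [-0.038 -0.025 -0.012] 0.0016
0.173 37 [-0.039 -0.025 -0.013] 0.001
0.181 8 [-0.031 -0.023 -0.015] -0.0006
```

```bash
python3 - <<'E'
from h import *
d=dict(np.load("pics/top0.npz"));W=cloud(d)
f=np.load("fit.npz");c,n=f["c"],f["n"]
# tab pts
pts=W[120:175,290:350].reshape(-1,3);pts=pts[pts[:,2]>.12]
u=(pts-c)@f["X"];v=(pts-c)@f["Y"];t=pts[(u>0.108)&(v<0.02)&(np.abs((pts-c)@n-.001)<.006)]
ct=t.mean(0);U,S,V=np.linalg.svd(t-ct);X=V[0]*np.sign(V[0][0])
bp=W[150:250,250:345].reshape(-1,3);bp=bp[(bp[:,2]>.09)&(np.abs((bp-c)@n)<.006)]
for yaw in [np.arctan2(X[1],X[0]),-0.31,-0.325]:
    y=np.array([-np.sin(yaw),np.cos(yaw),0]);x=np.array([np.cos(yaw),np.sin(yaw),0])
    print("yaw",yaw,"tab along",np.percentile((t)@x,[0,1,99,100]).round(4),"y",np.percentile(t@y,[1,50,99]).round(4),"board y",np.percentile(bp@y,[0,1,99,100]).round(4), "top z at end", t[(t@x)>np.percentile(t@x,90)].mean(0).round(4))
print("n tilt",np.arctan2(np.hypot(n[0],n[1]),n[2]),np.arctan2(-n[1],-n[0])+0, "tab incl",np.arcsin(X[2]))
E
```

```text
yaw -0.3443764789754212 tab along [0.5842 0.586  0.6567 0.6589] y [-0.0423 -0.0281 -0.0148] board y [-0.1352 -0.1036  0.041   0.0591] top z at end [ 0.6058 -0.2471  0.1774]
yaw -0.31 tab along [0.5834 0.5846 0.6553 0.6574] y [-0.0639 -0.0493 -0.036 ] board y [-0.1489 -0.1201  0.0249  0.0462] top z at end [ 0.6058 -0.2471  0.1774]
yaw -0.325 tab along [0.5838 0.5853 0.656  0.6581] y [-0.0544 -0.0401 -0.0269] board y [-0.143  -0.1126  0.0319  0.0519] top z at end [ 0.6058 -0.2471  0.1774]
n tilt 0.25473384608687116 -0.33098325096051584 tab incl 0.2448335292520199
```

The board sits at tilt 0.25 with its yaw at about -0.33. The tab centre is near (0.590, -0.241, 0.164) and the hinge is about 0.376 m along the board direction. I'll rise first, then traverse above the recipe stand.

```bash
python3 -m inch '[[[1,0,-40,0,0,0,0],[1,0,-40,0,0,0,0],[1,10,-35,12,0,0,0],[1,22,-18,26,0,0,0],[1,26,0,30,0,0,0]]]'; python3 -m inch '[[[1,26,0,30,0,0.0,0],[1,26,0,30,0,0,0],[1,26,0,30,0,0,0],[1,26,0,30,0,0,0],[1,26,0,30,0,0,0]]]'
python3 -c "
from h import *
o=arm.get_obs();print({k:np.round(v,3).tolist() for k,v in o.items()})"
```

```text
time: 0.57
tool_pos: [0.254, 0.4284, 0.3678]
ee_rot: [[-0.386, 0.003, 0.923], [-0.923, 0.006, -0.386], [-0.006, -1.0, 0.0]]
wrist_force: [0.9, -0.0, -0.2]
finger_gap: 0.997
time: 0.98
tool_pos: [0.3413, 0.2474, 0.3643]
ee_rot: [[-0.387, -0.0, 0.922], [-0.922, 0.0, -0.387], [-0.0, -1.0, -0.0]]
wrist_force: [2.1, 0.8, 1.2]
finger_gap: 1.002
{'time': 0.983, 'joint_positions': [1.002, -0.009, 0.135, -0.0, -1.715, 0.172], 'qvel': [-1.006, -0.197, -0.201, 0.003, 0.002, 1.0], 'tau': [5.981, -23.788, 24.033, 5.221, -0.128, -1.427], 'tool_pos': [0.341, 0.247, 0.364], 'ee_rot': [[-0.387, -0.0, 0.922], [-0.922, 0.0, -0.387], [-0.0, -1.0, -0.0]], 'wrist_force': [2.052, 0.778, 1.236], 'wrist_torque': [0.1, -0.204, -0.006], 'finger_gap': 1.002}
```

```bash
python3 -m inch '[[[1,26,0,30,0,0,0],[1,26,0,30,0,0,0],[1,26,0,30,0,0,0],[1,26,0,30,0,0,0],[1,26,0,30,0,0,0]]]'; python3 -m inch '[[[1,26,0,30,0,0.02,0],[1,26,0,30,0,0.02,0],[1,26,0,30,0,0.02,0],[1,22,10,26,0,0,0],[1,10,14,12,0,0,0]]]'
cat >> h.py <<'E'
from scipy.spatial.transform import Rotation as Rn
YAW=-0.33;HX=0.3764;HY=-0.037;HZ=0.090
def tabpose(th,rel=0.0,back=0.0,yaw=None,hx=None,hy=None):
    """TCP pose gripping tab at tilt th; rel = extra tool pitch (fwd +), back = m withdrawn along tool y"""
    yaw=YAW if yaw is None else yaw;hx=HX if hx is None else hx;hy=HY if hy is None else hy
    Rz=Rn.from_euler('z',yaw).as_matrix()
    g=Rz@np.array([hx+.27*np.cos(th)-.007*np.sin(th),hy,HZ+.27*np.sin(th)+.007*np.cos(th)])
    p=th+rel
    y=Rz@np.array([np.sin(p),0,-np.cos(p)]);x=Rz@np.array([0,-1,0]);z=np.cross(x,y)
    return g+y*(.019-back),np.stack([x,y,z],1)
def todo(p,R):
    o=arm.get_obs();R0=np.array(o["ee_rot"]);d=R0.T@(p-np.array(o["tool_pos"]))*1000
    w=Rn.from_matrix(R0.T@R).as_rotvec();print("t",round(float(o["time"]),2),"shift mm",d.round(1),"turn",w.round(3),"q",np.round(o["joint_positions"],3),"F",np.round(o["wrist_force"],1),"gap",round(float(o["finger_gap"]),3))
E
python3 -c "
from h import *
todo(*tabpose(.2525,back=.09))
todo(*tabpose(.2525,rel=-.25,back=.09))
print(arm.get_obs()['tool_pos'])
shot('wrist','w1');shot('top','t1',2,(200,90,400,290))"
```

```text
time: 1.4
tool_pos: [0.4293, 0.0694, 0.3643]
ee_rot: [[-0.387, 0.0, 0.922], [-0.922, 0.0, -0.387], [-0.0, -1.0, 0.0]]
wrist_force: [1.1, 0.9, -0.4]
finger_gap: 1.001
time: 1.82
tool_pos: [0.5009, -0.0854, 0.34]
ee_rot: [[-0.445, 0.001, 0.896], [-0.896, -0.001, -0.445], [0.0, -1.0, 0.001]]
wrist_force: [-0.4, 0.9, -0.5]
finger_gap: 1.001
t 1.82 shift mm [102.2 107.2 131.2] turn [ 0.251 -0.13   0.017] q [ 1.41e-01  1.64e-01  2.64e-01  1.00e-03 -1.67e+00  9.69e-01] F [-0.4  0.9 -0.5] gap 1.001
t 1.82 shift mm [ 99.9 105.  148.6] turn [ 0.002 -0.131  0.001] q [ 1.41e-01  1.64e-01  2.64e-01  1.00e-03 -1.67e+00  9.69e-01] F [-0.4  0.9 -0.5] gap 1.001
[ 0.50087308 -0.08540683  0.34003186]
```

View pics/w1.png

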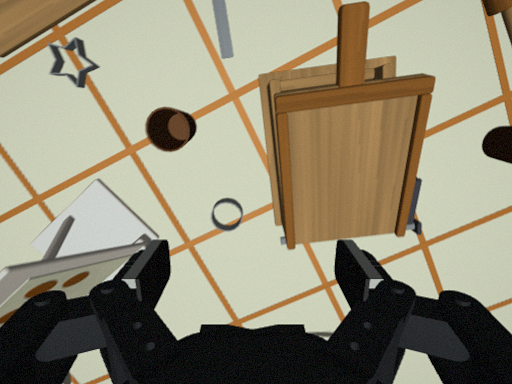

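The wrist view shows the board tab at (352,45), the pawl and quadrant at (415,205), and the recipe stand at lower left, clear of the gripper. I'll move to the pre-grasp pose.

```bash
python3 -m inch '[[[1,22,4,32,0.03,-0.04,0],[1,22,4,32,0.03,-0.04,0],[1,22,8,32,0.03,-0.04,0],[1,18,8,26,0.03,-0.01,0],[1,14,4,18,0.03,0,0]]]'
python3 -c "
from h import *
todo(*tabpose(.2525,rel=-.1,back=.09))
print(arm.get_obs()['tool_pos'])
"
```

```text
time: 2.33
tool_pos: [0.594, -0.2276, 0.3184]
ee_rot: [[-0.322, 0.138, 0.937], [-0.947, -0.054, -0.317], [0.007, -0.989, 0.148]]
wrist_force: [-0.1, 1.0, -0.2]
finger_gap: 1.003
t 2.33 shift mm [ 13.6  81.6 -22.8] turn [0.004 0.003 0.006] q [-0.097  0.317  0.385  0.041 -1.495  1.341] F [-0.1  1.  -0.2] gap 1.003
[ 0.59398673 -0.22757726  0.31841717]
```

```bash
python3 -m inch '[[[1,6,18,-10,0,0,0],[1,6,18,-10,0,0,0],[1,0,0,0,0,0,0],[1,0,0,0,0,0,0]]]'
python3 -c "
from h import *
todo(*tabpose(.2525,rel=-.1,back=.09))
d=shot('wrist','w2');np.savez('pics/w2.npz',**d)
"
```

```text
time: 2.67
tool_pos: [0.5749, -0.2329, 0.2814]
ee_rot: [[-0.322, 0.138, 0.937], [-0.947, -0.054, -0.317], [0.007, -0.989, 0.148]]
wrist_force: [1.0, -0.0, 0.7]
finger_gap: 0.996
t 2.67 shift mm [ 2.7 47.3 -1.1] turn [0.004 0.003 0.006] q [-0.11   0.281  0.244  0.039 -1.39   1.35 ] F [ 1.  -0.   0.7] gap 0.996
```

View pics/w2.png

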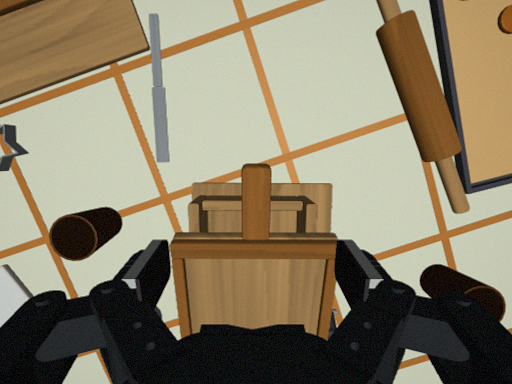

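The wrist view shows the tab at (256,165)–(256,240), centred between the fingers. The stand's frame bar at (225,205) and base at (210,190) lie partly under the tab. I'll check their heights, and the tab's lateral position.

```bash
python3 -c "
from h import *
d=dict(np.load('pics/w2.npz'));W=cloud(d)
Rz=Rn.from_euler('z',YAW).as_matrix()
B=(W@Rz)-[HX,HY,HZ]   # hinge frame, horizontal
for u,v in [(256,168),(256,180),(256,200),(256,230),(246,200),(266,200),(215,190),(200,190),(225,206),(300,206),(290,206),(215,215),(225,225),(195,225),(172,238),(338,238),(256,250),(200,270)]: print((u,v),B[v,u].round(4), W[v,u,2].round(3))
m=np.abs(B[...,2]-(B[...,0]*np.tan(.2525)+.017/np.cos(.2525)))<.006
m&=(B[...,0]>.225)&(B[...,0]<.32)
for r in range(160,240,8):
  c=B[r][m[r]]
  if len(c): print(r,c[:,0].mean().round(4),np.percentile(c[:,1],[1,99]).round(4),c[:,2].mean().round(4))
"
```

```text
(256, 168) [ 0.2805 -0.0013  0.0847] 0.175
(256, 180) [ 0.2695 -0.0013  0.0849] 0.175
(256, 200) [ 0.25   -0.0015  0.0803] 0.17
(256, 230) [ 0.2188 -0.0018  0.0729] 0.163
(246, 200) [0.2499 0.008  0.0796] 0.17
(266, 200) [ 0.25   -0.011   0.0799] 0.17
(215, 190) [ 0.2387  0.0575 -0.0799] 0.01
(200, 190) [ 0.2386  0.0803 -0.0798] 0.01
(225, 206) [ 0.2237  0.0379 -0.0287] 0.061
(300, 206) [ 0.2236 -0.0632 -0.0298] 0.06
(290, 206) [ 0.2237 -0.0496 -0.0291] 0.061
(215, 215) [ 0.1998  0.0582 -0.0804] 0.01
(225, 225) [ 0.1842  0.043  -0.0799] 0.01
(195, 225) [ 0.2036  0.074  -0.0049] 0.085
(172, 238) [ 0.1603  0.1283 -0.0899] 0.0
(338, 238) [ 0.1597 -0.1369 -0.0926] -0.003
(256, 250) [ 0.1997 -0.0018  0.0769] 0.167
(200, 270) [0.17   0.0576 0.056 ] 0.146
168 0.2805 [-0.0129  0.0095] 0.0851
176 0.2732 [-0.015   0.0113] 0.0858
184 0.2656 [-0.0142  0.0104] 0.0838
192 0.2579 [-0.0144  0.0115] 0.0819
200 0.25 [-0.0136  0.0116] 0.0799
208 0.2418 [-0.0139  0.0117] 0.0777
216 0.2335 [-0.0142  0.0117] 0.0755
224 0.2252 [-0.0102  0.006 ] 0.0743
```

```bash
sed -i 's/HY=-0.037;/HY=-0.0383;/' h.py; python3 -m inch '[[[1,4,30,0,0,0,0],[1,0,35,0,0,0,0],[1,0,32,-1,0,0,0],[1,0,20,0,0,0,0],[1,0,0,0,0,0,0]]]'
python3 -c "
from h import *
todo(*tabpose(.2525,rel=-.1,back=.0))
d=shot('wrist','w3');shot('scene','s3',2,(130,60,370,260))
"
```

```text
time: 3.13
tool_pos: [0.5886, -0.2419, 0.1617]
ee_rot: [[-0.322, 0.133, 0.937], [-0.947, -0.052, -0.317], [0.006, -0.99, 0.143]]
wrist_force: [0.4, 0.3, -1.0]
finger_gap: 0.998
t 3.13 shift mm [ 0.1 16.6  1.4] turn [0.009 0.003 0.006] q [-0.124  0.354  0.044  0.039 -1.122  1.354] F [ 0.4  0.3 -1. ] gap 0.998
```

View pics/w3.png

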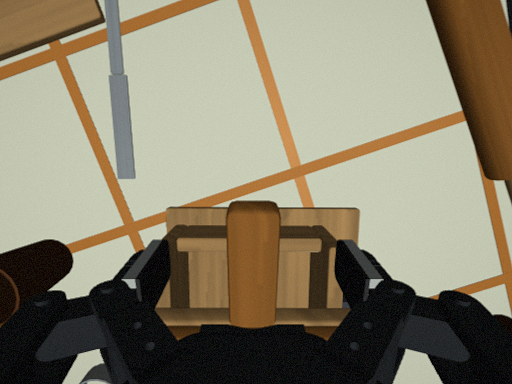

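View pics/s3.png

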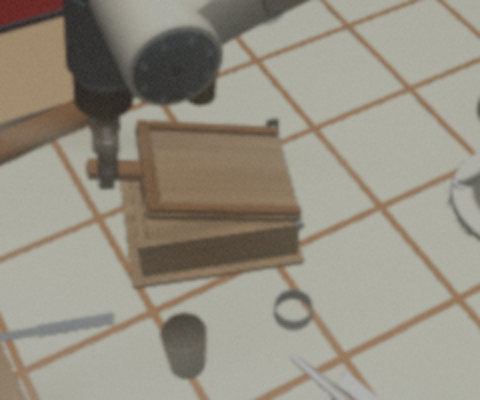

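The fingers straddle the tab, which is at (253,265) in the wrist view. I'll go the last 16 mm and close.

```bash
python3 -m inch '[[[1,0,16,1,0,0,0],[0.25,0,0,0,0,0,0],[0,0,0,0,0,0,0],[0,0,0,0,0,0,0],[0,0,0,0,0,0,0]]]' 50;  python3 -m inch '[[[0,0,0,0,0,0,0],[0,0,0,0,0,0,0]]]'
cat >> h.py <<'E'
def tilt():
    o=arm.get_obs();R0=np.array(o["ee_rot"]);g=np.array(o["tool_pos"])-R0[:,1]*.019
    b=Rn.from_euler('z',YAW).as_matrix().T@g-[HX,HY,HZ];r=np.hypot(b[0],b[2])
    print("grip in hinge frame",b.round(4),"tilt est",round(float(np.arctan2(b[2],b[0])-.026),3),"r",round(float(r),4))
def arc(th0,th1,n,rel=-.1):
    a,b=tabpose(th0,rel),tabpose(th1,rel)
    Rs=[tabpose(t,rel) for t in np.linspace(th0,th1,n+1)]
    for (p,R),(q,S) in zip(Rs[:-1],Rs[1:]):
        print((R.T@(q-p)*1000).round(1),Rn.from_matrix(R.T@S).as_rotvec().round(3))
E
python3 -c "
from h import *
todo(*tabpose(.2525,rel=-.1));tilt();arc(.2525,.9,12)
"
```

```text
time: 3.65
tool_pos: [0.5935, -0.2445, 0.152]
ee_rot: [[-0.322, 0.142, 0.936], [-0.947, -0.055, -0.317], [0.006, -0.988, 0.152]]
wrist_force: [-0.2, 0.2, 0.1]
finger_gap: 0.456
time: 3.82
tool_pos: [0.5935, -0.244, 0.1512]
ee_rot: [[-0.322, 0.142, 0.936], [-0.947, -0.054, -0.318], [0.005, -0.988, 0.152]]
wrist_force: [0.6, 1.5, 3.3]
finger_gap: 0.319
t 3.82 shift mm [-0.2  5.5 -2.4] turn [0.    0.003 0.005] q [-0.127  0.364  0.03   0.04  -1.089  1.354] F [0.6 1.5 3.3] gap 0.319
grip in hinge frame [ 2.613e-01 -1.000e-04  8.000e-02] tilt est 0.271 r 0.2733
[  0.  -14.4  -1.2] [0.054 0.    0.   ]
[ -0.  -14.4  -1.2] [ 0.054 -0.    -0.   ]
[ -0.  -14.4  -1.2] [0.054 0.    0.   ]
[  0.  -14.4  -1.2] [ 0.054  0.    -0.   ]
[ -0.  -14.4  -1.2] [0.054 0.    0.   ]
[  0.  -14.4  -1.2] [ 0.054  0.    -0.   ]
[ -0.  -14.4  -1.2] [ 0.054 -0.    -0.   ]
[  0.  -14.4  -1.2] [ 0.054  0.    -0.   ]
[  0.  -14.4  -1.2] [ 0.054  0.    -0.   ]
[ -0.  -14.4  -1.2] [ 0.054 -0.    -0.   ]
[  0.  -14.4  -1.2] [0.054 0.    0.   ]
[ -0.  -14.4  -1.2] [0.054 0.    0.   ]
```

The gap is 0.319, about 27 mm, so the tab is held. Now I'll raise it along the arc.

```bash
python3 -m inch '[[[0,0,-7,-0.5,0.027,0,0],[0,0,-14.4,-1.4,0.054,0,0],[0,0,-14.4,-1.4,0.054,0,0]]]'; python3 -m inch '[[[0,0,-14.4,-1.4,0.054,0,0],[0,0,-14.4,-1.4,0.054,0,0],[0,0,0,0,0,0,0]]]'
python3 -c "
from h import *
todo(*tabpose(.4955,rel=-.1,back=.0055));tilt()
d=shot('top','t4',3,(220,100,390,270));np.savez('pics/t4.npz',**d)
"
```

```text
time: 4.07
tool_pos: [0.5842, -0.2407, 0.1845]
ee_rot: [[-0.322, 0.267, 0.908], [-0.947, -0.097, -0.308], [0.006, -0.959, 0.283]]
wrist_force: [3.1, 0.5, -1.3]
finger_gap: 0.31
time: 4.32
tool_pos: [0.5718, -0.2364, 0.2142]
ee_rot: [[-0.322, 0.367, 0.873], [-0.947, -0.129, -0.295], [0.005, -0.921, 0.389]]
wrist_force: [3.4, 0.9, 0.5]
finger_gap: 0.317
t 4.32 shift mm [-0.1  1.3 -2.5] turn [-0.004  0.004  0.004] q [-0.082  0.133 -0.213  0.133 -0.842  1.256] F [3.4 0.9 0.5] gap 0.317
grip in hinge frame [0.2338 0.     0.1417] tilt est 0.519 r 0.2734
```

View pics/t4.png

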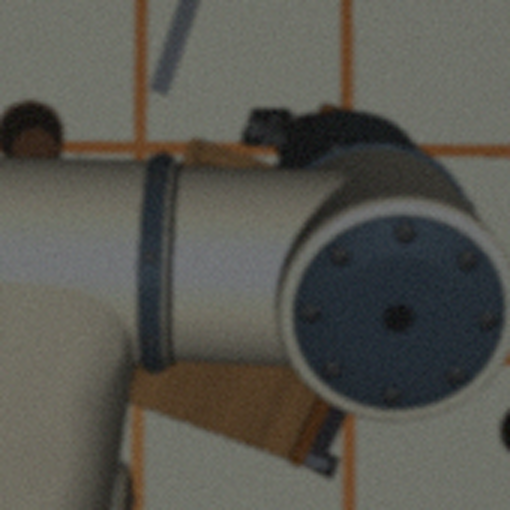

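The arm hides most of the board from the top. I'll confirm in the scene and wrist views that it's rising with the gripper.

```bash
python3 -c "
from h import *
shot('scene','s4',2,(130,60,370,260));
shot('wrist','w4')
"
```

```text
(no output)
```

View pics/s4.png

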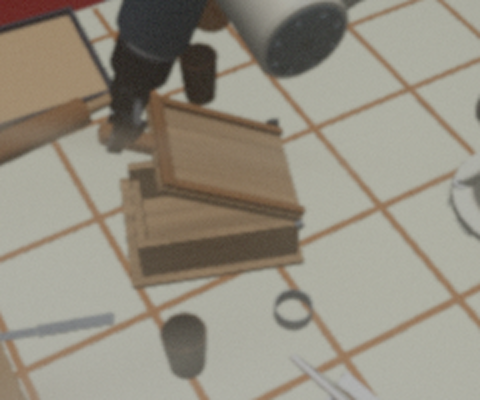

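View pics/w4.png

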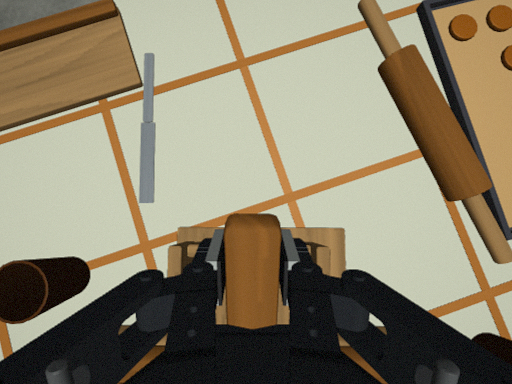

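The board is rising, held by its tab, with its edge at (150,100)–(280,130) in the scene crop. I'll continue towards a tilt of 0.9.

```bash
python3 -m inch '[[[0,0,-14.4,-1.8,0.054,0,0],[0,0,-14.4,-1.6,0.054,0,0],[0,0,-14.4,-1.6,0.054,0,0],[0,0,-14.4,-1.6,0.054,0,0],[0,0,0,0,0,0,0]]]'
python3 -c "
from h import *
todo(*tabpose(.711,rel=-.1,back=.0055));tilt()"
```

```text
time: 4.88
tool_pos: [0.5425, -0.2262, 0.2619]
ee_rot: [[-0.321, 0.545, 0.774], [-0.947, -0.19, -0.259], [0.006, -0.816, 0.578]]
wrist_force: [4.3, 2.5, 2.9]
finger_gap: 0.317
t 4.88 shift mm [ 0.1 -0.1 -2.8] turn [-0.005  0.006  0.003] q [-0.03  -0.074 -0.467  0.309 -0.607  1.072] F [4.3 2.5 2.9] gap 0.317
grip in hinge frame [1.992e-01 1.000e-04 1.875e-01] tilt est 0.729 r 0.2735
```

```bash
python3 -m inch '[[[0,0,-13.3,-1.8,0.05,0,0],[0,0,-13.3,-1.8,0.05,0,0],[0,0,-13.3,-1.6,0.05,0,0],[0,0,-13.3,-1.6,0.05,0,0],[0,0,0,0,0,0,0]]]'
python3 -c "
from h import *
todo(*tabpose(.911,rel=-.1,back=.0055));tilt()
shot('scene','s5',2,(130,60,370,260));d=shot('top','t5',3,(220,100,390,270))"
```

```text
time: 5.3
tool_pos: [0.5035, -0.214, 0.2903]
ee_rot: [[-0.323, 0.677, 0.661], [-0.946, -0.238, -0.218], [0.01, -0.696, 0.718]]
wrist_force: [-0.5, -1.4, -0.9]
finger_gap: 0.186
t 5.3 shift mm [-0.9 -5.2  6.1] turn [0.01  0.008 0.006] q [-0.024 -0.265 -0.764  0.664 -0.369  0.732] F [-0.5 -1.4 -0.9] gap 0.186
grip in hinge frame [ 0.1556 -0.0009  0.2135] tilt est 0.915 r 0.2642
```

View pics/s5.png

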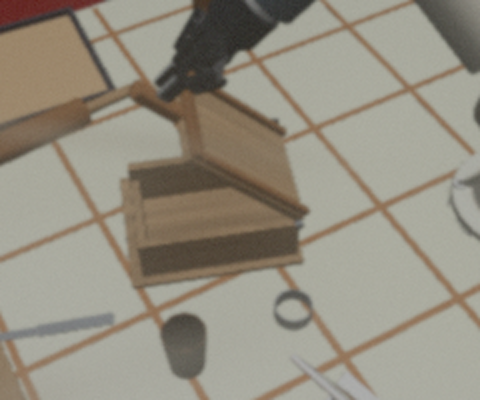

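View pics/t5.png

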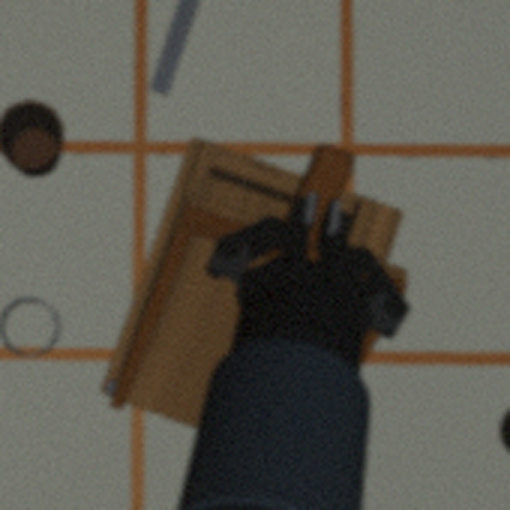

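The tab slipped out of the pads near the top: the gap reads 0.186, and the tab shows below the fingers at (330,170) in the top crop. I'll open, back off slightly and measure where the board is.

```bash
python3 -m inch '[[[1,0,-12,0,0,0,0],[1,0,-20,0,0,0,0],[1,0,-20,0,0,0,0],[1,0,0,0,0,0,0]]]'
cat >> h.py <<'E'
def btilt(d):
    W=cloud(d);B=(W@Rn.from_euler('z',YAW).as_matrix())-[HX,HY,HZ]
    B=B.reshape(-1,3)
    m=(np.abs(B[:,1])>0.035)&(np.abs(B[:,1])<.065)&(B[:,0]>.03)&(B[:,0]<.215)&(B[:,2]>.02)&(B[:,2]<.25)
    q=B[m];a=np.arctan2(q[:,2],q[:,0])-np.arcsin(np.clip(.007/np.hypot(q[:,0],q[:,2]),-1,1))
    h,e=np.histogram(a,bins=np.arange(0,1.3,.02));i=h.argmax();s=q[np.abs(a-e[i]-.01)<.03]
    print("board tilt hist peak",round(e[i]+.01,3),"median",np.median(a[np.abs(a-e[i]-.01)<.03]).round(3),h[max(0,i-2):i+3],len(q))
E
python3 -c "
from h import *
btilt(dict(np.load('pics/t4.npz')));btilt(dict(np.load('pics/top0.npz')))
todo(*tabpose(.911,rel=-.1,back=.0055));tilt()
d=shot('scene','s6',2,(130,60,370,260));btilt(d);d=shot('top','t6',3,(220,100,390,270));btilt(d)"
```

```text
time: 5.73
tool_pos: [0.47, -0.2014, 0.3358]
ee_rot: [[-0.322, 0.686, 0.652], [-0.947, -0.238, -0.217], [0.006, -0.688, 0.726]]
wrist_force: [0.3, -0.6, 1.0]
finger_gap: 0.573
board tilt hist peak 0.61 median 0.614 [ 6 23 51 40 28] 331
board tilt hist peak 0.29 median 0.297 [  2  50 484 380 315] 1770
t 5.73 shift mm [-0.1 52.1 -2.2] turn [-0.002  0.006  0.003] q [ 0.068 -0.381 -0.7    0.57  -0.554  0.795] F [ 0.3 -0.6  1. ] gap 0.573
grip in hinge frame [1.197e-01 1.000e-04 2.588e-01] tilt est 1.112 r 0.2852
board tilt hist peak 0.65 median 0.648 [ 24 173 178 153  99] 771
board tilt hist peak 0.59 median 0.599 [ 17  26 280 249 114] 991
```

View pics/s6.png

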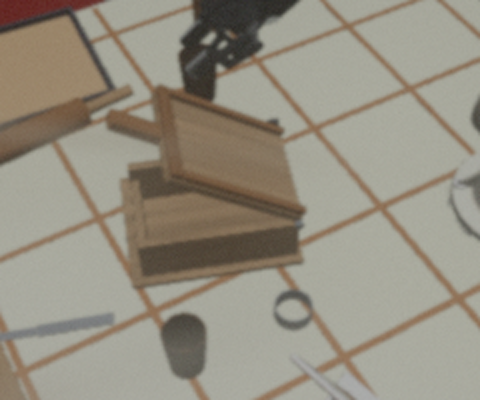

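View pics/t6.png

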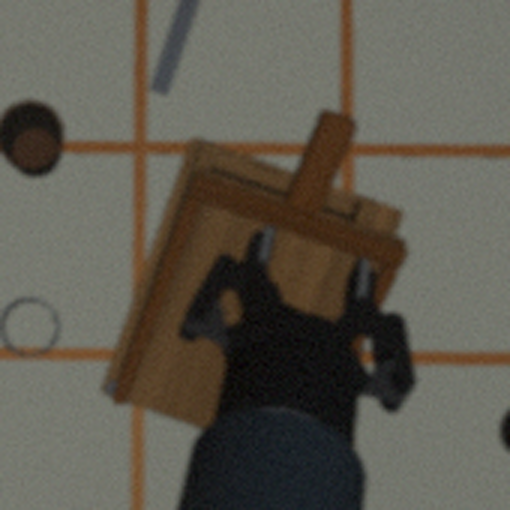

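The board has dropped to about 0.57 and is sinking. I'll zoom in on the pawl and track the tilt.

```bash
python3 -c "
from h import *
a=dict(np.load('pics/scene0.npz'))['frame'][90:170,235:305,::-1]
d=eyes.read_camera('scene');btilt(d);b=d['frame'][90:170,235:305,::-1]
d=eyes.read_camera('top');btilt(d)
a0=dict(np.load('pics/top0.npz'))['frame'][200:270,295:365,::-1];b0=d['frame'][200:270,295:365,::-1]
r=lambda x:cv2.resize(x,(380,290),interpolation=cv2.INTER_CUBIC)
im=np.vstack([np.hstack([r(a),r(b)]),np.hstack([r(a0),r(b0)])]);im=np.clip(im*1.6,0,255)
cv2.imwrite('pics/p7.png',im)"
```

```text
board tilt hist peak 0.59 median 0.59 [ 16 103 217 139 155] 811
board tilt hist peak 0.55 median 0.548 [ 21 149 421 117 195] 1064[ WARN:0@4.176] global loadsave.cpp:1063 imwrite_ Unsupported depth image for selected encoder is fallbacked to CV_8U.
```

View pics/p7.png

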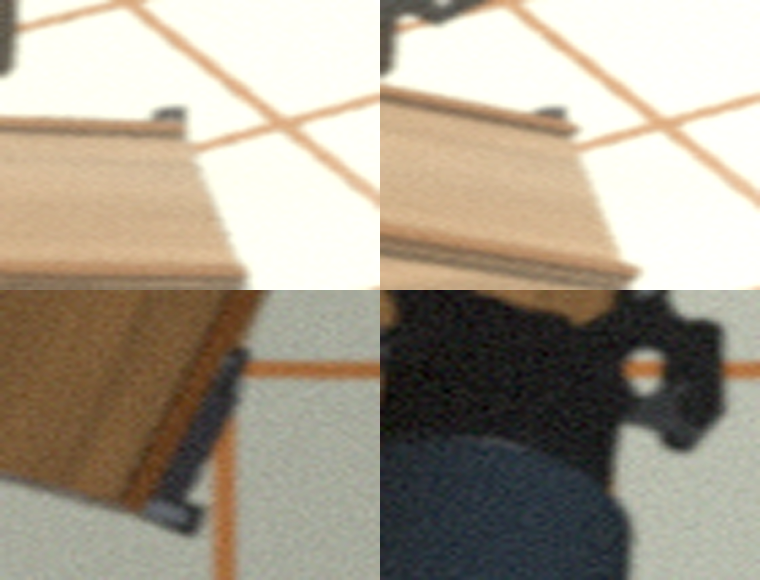

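```bash
python3 -c "
from h import *
todo(*tabpose(.44,rel=-.1,back=.07))"
```

```text
t 5.93 shift mm [ -0.4 114.9  11.1] turn [-0.467  0.005  0.005] q [ 0.066 -0.376 -0.706  0.571 -0.548  0.794] F [0.  0.2 0.3] gap 0.905
```

```bash
python3 -m inch '[[[1,0,22.8,3.4,-0.093,0,0],[1,0,22.4,5.4,-0.093,0,0],[1,0,21.9,7.4,-0.093,0,0],[1,0,21,9.5,-0.093,0,0],[1,0,20,11.4,-0.093,0,0]]]'
python3 -c "
from h import *
todo(*tabpose(.44,rel=-.1,back=.07))
d=shot('scene','s8',2,(130,60,370,260));btilt(d);d=shot('top','t8',3,(220,100,390,270));btilt(d);shot('wrist','w8');"
```

```text
time: 6.35
tool_pos: [0.5599, -0.2326, 0.2637]
ee_rot: [[-0.322, 0.312, 0.894], [-0.947, -0.112, -0.302], [0.006, -0.943, 0.332]]
wrist_force: [0.9, -0.4, 1.3]
finger_gap: 0.995
t 6.35 shift mm [-0.4  2.6 -5.6] turn [0.002 0.004 0.005] q [-0.084  0.125 -0.062  0.098 -1.058  1.294] F [ 0.9 -0.4  1.3] gap 0.995
board tilt hist peak 0.29 median 0.291 [ 11 124 241 179 182] 1015
board tilt hist peak 0.31 median 0.308 [100 101 119  74  63] 612
```

View pics/s8.png

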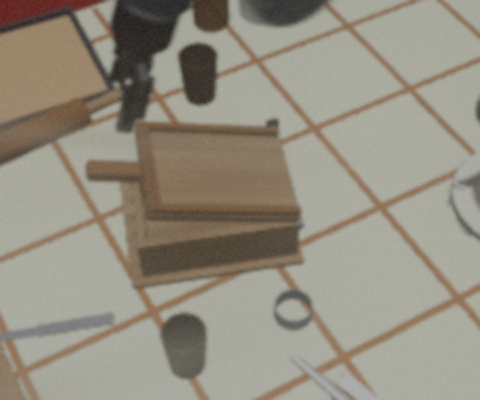

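View pics/t8.png

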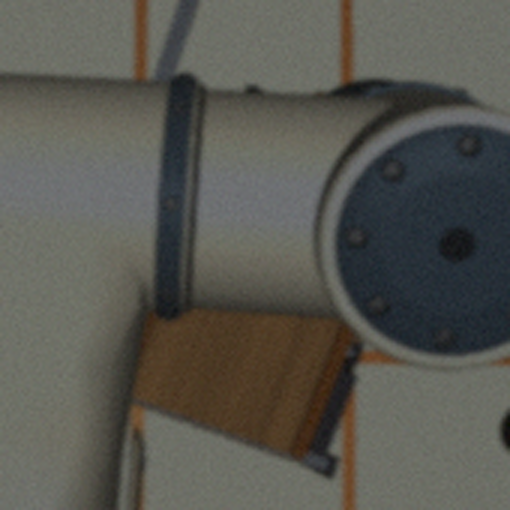

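View pics/w8.png

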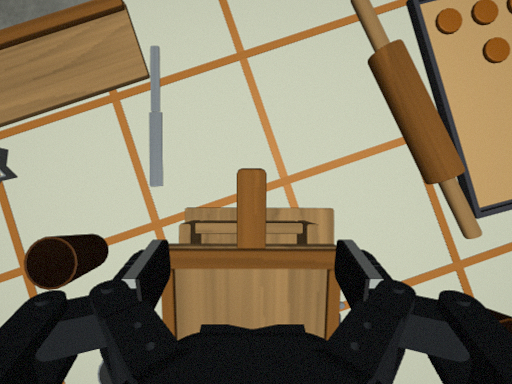

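```bash
python3 -m inch '[[[1,0,0,0,0,0,0],[1,0,0,0,0,0,0],[1,0,0,0,0,0,0]]]' >/dev/null
python3 -c "
from h import *
todo(*tabpose(.25,rel=-.1,back=.06))
d=shot('scene','s9',2,(130,60,370,260));btilt(d)
d=eyes.read_camera('wrist');np.savez('pics/w9.npz',**d);W=cloud(d);B=(W@Rn.from_euler('z',YAW).as_matrix())-[HX,HY,HZ]
m=(np.abs(B[...,1])<.02)&(B[...,0]>.21)&(B[...,0]<.30)&(B[...,2]>-.02)
q=B[m];k=np.polyfit(q[:,0],q[:,2],1);print('tab slope',np.arctan(k[0]),q[:,0].max(),q[:,1].min(),q[:,1].max(),'at .25',np.polyval(k,.25))"
```

```text
t 6.75 shift mm [-0.8 68.   4.5] turn [-0.196  0.004  0.006] q [-0.082  0.114 -0.071  0.102 -1.053  1.29 ] F [ 0.1 -0.1  0.5] gap 0.998
board tilt hist peak 0.09 median 0.089 [ 0 11 69 11  0] 183
tab slope -1.3328982658591737 0.29420806971931174 -0.01999654745469566 0.0199963887562277 at .25 0.0810556494459509
```

View pics/s9.png

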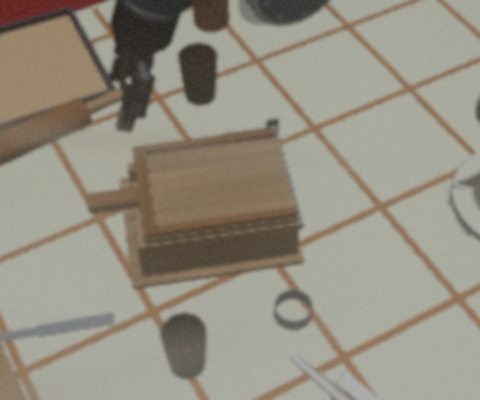

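The board sank past 0.44 and 0.25 to nearly flat, so the pawl was thrown before the slip. That descent wasn't under the gripper's control, though. I'll re-grip deeper and harder, repeat the raise and lower the board properly held. Before that I'll check the pawl.

```bash
python3 -c "
from h import *
todo(*tabpose(.0,rel=-.12,back=.06))
d=eyes.read_camera('scene');b=d['frame'][90:170,235:305,::-1];btilt(d)
a=dict(np.load('pics/scene0.npz'))['frame'][90:170,235:305,::-1]
d=eyes.read_camera('top');b0=d['frame'][200:270,295:365,::-1]
a0=dict(np.load('pics/top0.npz'))['frame'][200:270,295:365,::-1]
r=lambda x:cv2.resize(x,(380,290),interpolation=cv2.INTER_CUBIC)
im=np.vstack([np.hstack([r(a),r(b)]),np.hstack([r(a0),r(b0)])]);im=np.clip(im*1.6,0,255).astype(np.uint8)
cv2.imwrite('pics/p10.png',im)"
```

```text
t 6.85 shift mm [ -0.9 138.    1.6] turn [-0.467  0.003  0.006] q [-0.082  0.114 -0.07   0.102 -1.053  1.29 ] F [-0.4  0.2  0.4] gap 0.999
board tilt hist peak 0.09 median 0.089 [ 0 17 64 11  0] 186
```

View pics/p10.png

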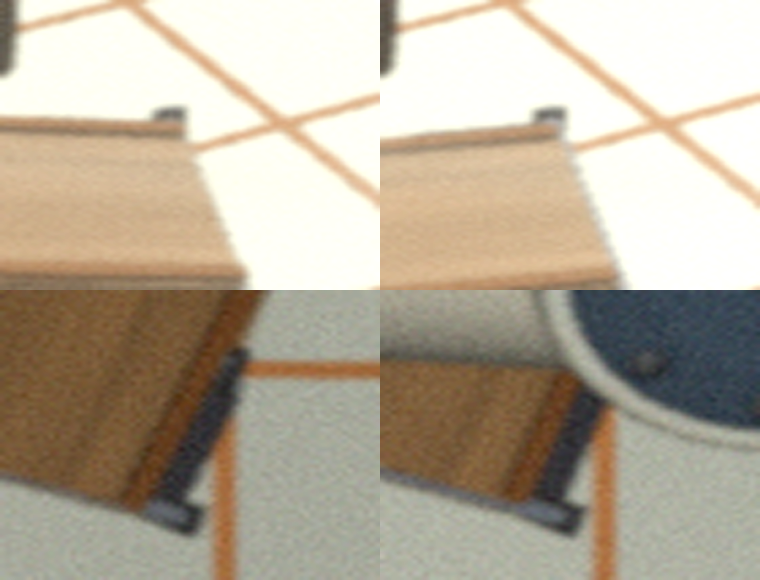

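The zooms show the pawl hidden beside the quadrant, which is the dark bar at (185,430) in the lower-left panel, and the board flat. I'll descend for the re-grip.

```bash
python3 -m inch '[[[1,0,27.5,1.7,-0.093,0,0],[1,0,27.3,4.2,-0.093,0,0],[1,0,26.8,6.7,-0.093,0,0],[1,0,26,9.2,-0.093,0,0],[1,0,25,11.5,-0.093,0,0]]]'; python3 -m inch '[[[1,0,0,0,0,0,0]]]'
python3 -c "
from h import *
todo(*tabpose(.0,rel=-.12,back=.06))
d=shot('wrist','w11');W=cloud(d);B=(W@Rn.from_euler('z',YAW).as_matrix())-[HX,HY,HZ]
m=(np.abs(B[...,1])<.018)&(B[...,0]>.235)&(B[...,0]<.30)&(B[...,2]>-.02)&(B[...,2]<.06)
q=B[m];k=np.polyfit(q[:,0],q[:,2],1);print('tab slope',np.arctan(k[0]),q[:,0].max(),np.percentile(q[:,1],[1,99]),'at .25',np.polyval(k,.25))"
```

```text
time: 7.37
tool_pos: [0.6104, -0.2504, 0.1391]
ee_rot: [[-0.322, -0.117, 0.94], [-0.947, 0.034, -0.32], [0.006, -0.993, -0.122]]
wrist_force: [1.2, -1.1, -0.1]
finger_gap: 0.999
time: 7.45
tool_pos: [0.6086, -0.2492, 0.121]
ee_rot: [[-0.323, -0.144, 0.935], [-0.946, 0.041, -0.32], [0.007, -0.989, -0.15]]
wrist_force: [-2.2, 1.7, -8.7]
finger_gap: 1.002
t 7.45 shift mm [ -0.1 -15.7  -7.7] turn [0.03  0.    0.008] q [-0.162  0.625  0.401 -0.018 -1.497  1.406] F [-2.2  1.7 -8.7] gap 1.002
tab slope -0.07306900612945902 0.2952944359953377 [-0.01402236  0.01301649] at .25 0.01556254473945358
```

View pics/w11.png

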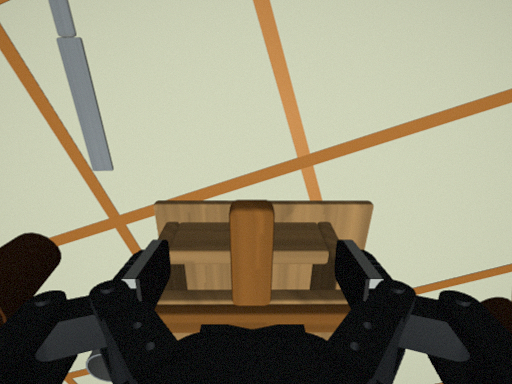

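The wrist view shows the board flat, with the tab at (252,252) centred between the open fingers. I'll go down to the tab centre and grip at 100 N.

```bash
python3 -m inch '[[[1,0,16,-3,0.015,0,0],[1,0,18,-3,0.015,0,0],[1,0,10,-1,0,0,0],[1,0,0,0,0,0,0]]]'; python3 -c "
from h import *
todo(*tabpose(.0,rel=-.12,back=.0))"
```

```text
time: 7.83
tool_pos: [0.597, -0.2461, 0.096]
ee_rot: [[-0.322, -0.089, 0.943], [-0.947, 0.024, -0.321], [0.006, -0.996, -0.092]]
wrist_force: [-0.8, 0.7, 0.1]
finger_gap: 1.0
t 7.83 shift mm [-1.2 17.8  1.3] turn [-0.028  0.002  0.006] q [-0.155  0.571  0.246 -0.01  -1.337  1.401] F [-0.8  0.7  0.1] gap 1.0
```

```bash
python3 -m inch '[[[1,-1,18,2,0,0,0],[1,0,0,0,0,0,0],[0,0,0,0,0,0,0],[0,0,0,0,0,0,0],[0,0,0,0,0,0,0]]]' 100; python3 -m inch '[[[0,0,0,0,0,0,0],[0,0,0,0,0,0,0],[0,0,0,0,0,0,0]]]'; python3 -c "
from h import *
todo(*tabpose(.0,rel=-.1,back=.0));arc(0,.88,22,-.1)"|sort -u
```

```text
time: 8.25
tool_pos: [0.6, -0.2463, 0.0791]
ee_rot: [[-0.322, -0.086, 0.943], [-0.947, 0.022, -0.321], [0.006, -0.996, -0.089]]
wrist_force: [0.6, -0.9, 0.3]
finger_gap: 0.603
time: 8.5
tool_pos: [0.5996, -0.2461, 0.0784]
ee_rot: [[-0.322, -0.087, 0.943], [-0.947, 0.023, -0.322], [0.006, -0.996, -0.09]]
wrist_force: [-1.1, 1.0, 5.5]
finger_gap: 0.309
[  0.  -10.7  -0.8] [ 0.04  0.   -0.  ]
[  0.  -10.7  -0.8] [ 0.04 -0.    0.  ]
[  0.  -10.7  -0.8] [ 0.04 -0.   -0.  ]
[  0.  -10.7  -0.8] [0.04 0.   0.  ]
[ -0.  -10.7  -0.8] [ 0.04  0.   -0.  ]
[ -0.  -10.7  -0.8] [ 0.04 -0.    0.  ]
[ -0.  -10.7  -0.8] [ 0.04 -0.   -0.  ]
[ -0.  -10.7  -0.8] [0.04 0.   0.  ]
t 8.5 shift mm [-0.2  0.6 -2.5] turn [-0.01   0.001  0.006] q [-0.154  0.587  0.226 -0.01  -1.3    1.4  ] F [-1.1  1.   5.5] gap 0.309
```

```bash
python3 -m inch '[[[0,0,-8,-0.8,0.03,0,0],[0,0,-13.4,-1.2,0.05,0,0],[0,0,-13.4,-1.2,0.05,0,0],[0,0,-13.4,-1.0,0.05,0,0],[0,0,0,0,0,0,0]]]';python3 -m inch '[[[0,0,-13.4,-1.1,0.05,0,0],[0,0,-13.4,-1.1,0.05,0,0],[0,0,-13.4,-1.1,0.05,0,0],[0,0,-13.4,-1.0,0.05,0,0],[0,0,0,0,0,0,0]]]'; python3 -c "
from h import *
todo(*tabpose(.38,rel=-.1,back=.0));tilt()"
```

```text
time: 8.92
tool_pos: [0.5971, -0.2451, 0.1294]
ee_rot: [[-0.322, 0.089, 0.942], [-0.947, -0.037, -0.32], [0.006, -0.995, 0.097]]
wrist_force: [3.7, -3.0, -1.3]
finger_gap: 0.307
time: 9.33
tool_pos: [0.585, -0.2409, 0.1812]
ee_rot: [[-0.322, 0.274, 0.906], [-0.947, -0.1, -0.306], [0.006, -0.956, 0.292]]
wrist_force: [5.3, -5.4, 0.8]
finger_gap: 0.308
t 9.33 shift mm [-0.   2.2 -2.5] turn [-0.016  0.004  0.006] q [-0.103  0.24  -0.115  0.089 -0.93   1.304] F [ 5.3 -5.4  0.8] gap 0.308
grip in hinge frame [2.496e-01 1.000e-04 1.094e-01] tilt est 0.387 r 0.2725
```

Tracking is good and the forces are small. I'll continue up.

```bash
python3 -m inch '[[[0,0,-13.4,-1.2,0.05,0,0],[0,0,-13.4,-1.2,0.05,0,0],[0,0,-13.4,-1.1,0.05,0,0],[0,0,-13.4,-1.1,0.05,0,0],[0,0,0,0,0,0,0]]]'; python3 -c "
from h import *
todo(*tabpose(.58,rel=-.1,back=.0));tilt()"; python3 -m inch '[[[0,0,-10.7,-0.8,0.04,0,0],[0,0,-10.7,-0.8,0.04,0,0],[0,0,-10.7,-0.8,0.04,0,0],[0,0,0,0,0,0,0]]]'; python3 -c "
from h import *
todo(*tabpose(.70,rel=-.1,back=.0));tilt()"
```

```text
time: 9.75
tool_pos: [0.5633, -0.2333, 0.23]
ee_rot: [[-0.322, 0.449, 0.833], [-0.947, -0.159, -0.28], [0.007, -0.879, 0.477]]
wrist_force: [5.2, -7.3, 4.1]
finger_gap: 0.308
t 9.75 shift mm [ 0.1  2.  -2.6] turn [-0.017  0.005  0.005] q [-0.06   0.051 -0.328  0.201 -0.721  1.185] F [ 5.2 -7.3  4.1] gap 0.308
grip in hinge frame [2.231e-01 2.000e-04 1.567e-01] tilt est 0.586 r 0.2726
time: 10.08
tool_pos: [0.5462, -0.2274, 0.2565]
ee_rot: [[-0.323, 0.545, 0.774], [-0.947, -0.192, -0.259], [0.007, -0.816, 0.578]]
wrist_force: [4.7, -6.4, 5.9]
finger_gap: 0.308
t 10.08 shift mm [ 0.2  1.6 -2.7] turn [-0.016  0.005  0.005] q [-0.032 -0.063 -0.475  0.319 -0.589  1.063] F [ 4.7 -6.4  5.9] gap 0.308
grip in hinge frame [0.2031 0.0003 0.182 ] tilt est 0.705 r 0.2727
```

```bash
python3 -m inch '[[[0,0,-8,-0.7,0.03,0,0],[0,0,-8,-0.7,0.03,0,0],[0,0,-8,-0.7,0.03,0,0],[0,0,0,0,0,0,0]]]'; python3 -c "
from h import *
todo(*tabpose(.79,rel=-.1,back=.0));tilt()"; python3 -m inch '[[[0,0,-8,-0.7,0.025,0,0],[0,0,-8,-0.9,0.025,0,0],[0,0,-8,-0.9,0.025,0,0],[0,0,0,0,0,0,0]]]'; python3 -c "
from h import *
todo(*tabpose(.88,rel=-.115,back=.0));tilt()"
```

```text
time: 10.42
tool_pos: [0.5315, -0.2222, 0.275]
ee_rot: [[-0.323, 0.612, 0.722], [-0.946, -0.215, -0.241], [0.007, -0.761, 0.649]]
wrist_force: [4.8, -7.6, 8.1]
finger_gap: 0.308
t 10.42 shift mm [ 0.3  1.4 -2.8] turn [-0.016  0.005  0.005] q [-0.018 -0.151 -0.598  0.452 -0.485  0.93 ] F [ 4.8 -7.6  8.1] gap 0.308
grip in hinge frame [0.1861 0.0004 0.1994] tilt est 0.794 r 0.2727
time: 10.75
tool_pos: [0.5148, -0.2164, 0.292]
ee_rot: [[-0.323, 0.665, 0.673], [-0.946, -0.232, -0.225], [0.007, -0.71, 0.705]]
wrist_force: [6.8, -7.7, 6.9]
finger_gap: 0.312
t 10.75 shift mm [ 0.3  1.5 -2.9] turn [-0.017  0.005  0.004] q [-0.017 -0.233 -0.707  0.597 -0.405  0.792] F [ 6.8 -7.7  6.9] gap 0.312
grip in hinge frame [0.1674 0.0004 0.2155] tilt est 0.884 r 0.2728
```

The board is held at about 0.88. I'll take a quick look at the pawl.

```bash
python3 -c "
from h import *
d=shot('top','t12',3,(220,100,390,270));btilt(d);d=shot('scene','s12',3,(180,70,310,220));btilt(d)"
```

```text
board tilt hist peak 0.93 median 0.93 [  3  54 237 100 110] 636
board tilt hist peak 0.95 median 0.952 [ 16  48 114  86  75] 449
```

View pics/s12.png

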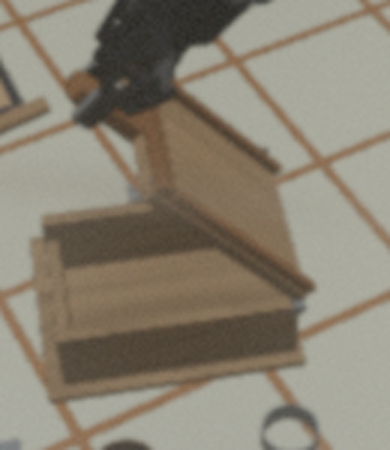

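View pics/t12.png

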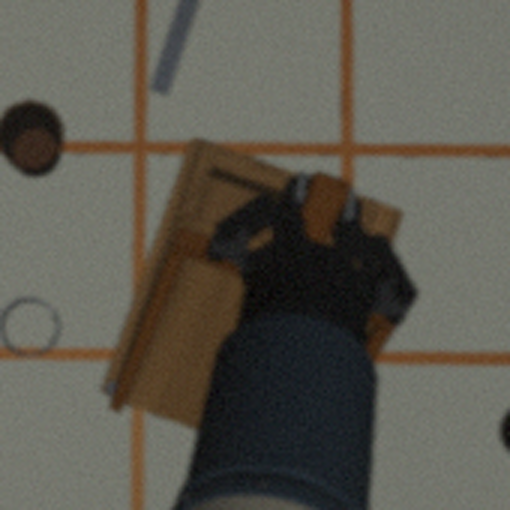

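The tab is firmly between the pads at (325,200) in the top crop, and the board is steep at about 0.9. Now I'll lower it under control.

```bash
python3 -m inch '[[[0,0,8,0.6,-0.026,0,0],[0,0,8,0.6,-0.026,0,0],[0,0,8,0.6,-0.026,0,0],[0,0,10.7,0.5,-0.04,0,0],[0,0,10.7,0.4,-0.04,0,0]]]'; python3 -c "
from h import *
todo(*tabpose(.71,rel=-.1,back=.0));tilt()"; python3 -m inch '[[[0,0,13.4,0.4,-0.05,0,0],[0,0,13.4,0.4,-0.05,0,0],[0,0,13.4,0.4,-0.05,0,0],[0,0,13.4,0.4,-0.05,0,0],[0,0,0,0,0,0,0]]]'; python3 -c "
from h import *
todo(*tabpose(.51,rel=-.1,back=.0));tilt()"
```

```text
time: 11.27
tool_pos: [0.5456, -0.227, 0.2574]
ee_rot: [[-0.323, 0.547, 0.773], [-0.946, -0.193, -0.259], [0.007, -0.815, 0.58]]
wrist_force: [2.7, -12.1, 6.6]
finger_gap: 0.313
t 11.27 shift mm [ 0.3  0.  -2.8] turn [-0.008  0.005  0.005] q [-0.031 -0.067 -0.478  0.322 -0.588  1.059] F [  2.7 -12.1   6.6] gap 0.313
grip in hinge frame [0.2023 0.0004 0.1828] tilt est 0.709 r 0.2727
time: 11.68
tool_pos: [0.5742, -0.2371, 0.2088]
ee_rot: [[-0.323, 0.378, 0.867], [-0.946, -0.137, -0.293], [0.008, -0.915, 0.402]]
wrist_force: [5.1, -5.5, 4.7]
finger_gap: 0.307
t 11.68 shift mm [ 0.  -3.1 -2.9] turn [-0.004  0.004  0.007] q [-0.079  0.132 -0.239  0.149 -0.804  1.24 ] F [ 5.1 -5.5  4.7] gap 0.307
grip in hinge frame [2.360e-01 2.000e-04 1.362e-01] tilt est 0.497 r 0.2725
```

```bash
python3 -m inch '[[[0,0,13.4,0.4,-0.05,0,0],[0,0,13.4,0.4,-0.05,0,0],[0,0,13.4,0.4,-0.05,0,0],[0,0,13.4,0.4,-0.05,0,0],[0,0,0,0,0,0,0]]]'; python3 -c "
from h import *
todo(*tabpose(.30,rel=-.1,back=.0));tilt()"; python3 -m inch '[[[0,0,13.4,0.4,-0.05,0,0],[0,0,13.4,0.4,-0.05,0,0],[0,0,13.4,0.4,-0.05,0,0],[0,0,8,0.4,-0.03,0,0],[0,0,0,0,0,0,0]]]'; python3 -c "
from h import *
todo(*tabpose(.0,rel=-.1,back=.0));tilt()"
```

```text
time: 12.1
tool_pos: [0.5921, -0.2434, 0.1572]
ee_rot: [[-0.323, 0.198, 0.926], [-0.947, -0.075, -0.314], [0.008, -0.977, 0.212]]
wrist_force: [5.9, -3.7, 2.6]
finger_gap: 0.311
t 12.1 shift mm [-0.1 -1.3 -2.8] turn [-0.013  0.003  0.007] q [-0.117  0.319 -0.039  0.061 -1.007  1.332] F [ 5.9 -3.7  2.6] gap 0.311
grip in hinge frame [0.2586 0.     0.0858] tilt est 0.294 r 0.2725
time: 12.52
tool_pos: [0.5994, -0.2459, 0.1091]
ee_rot: [[-0.322, 0.029, 0.946], [-0.947, -0.017, -0.322], [0.007, -0.999, 0.033]]
wrist_force: [8.5, -3.1, 0.8]
finger_gap: 0.31
t 12.52 shift mm [-0.4 30.9 -3.3] turn [-0.133  0.002  0.007] q [-0.141  0.481  0.121  0.014 -1.18   1.379] F [ 8.5 -3.1  0.8] gap 0.31
grip in hinge frame [ 0.2697 -0.      0.038 ] tilt est 0.114 r 0.2724
```

```bash
python3 -m inch '[[[0,0,12,0.3,-0.045,0,0],[0,0,12,0.3,-0.045,0,0],[0,0,4,0,-0.015,0,0],[0,0,0,0,0,0,0]]]'; python3 -c "
from h import *
todo(*tabpose(.0,rel=-.1,back=.0));tilt()"; python3 -m inch '[[[0,0,2,0,-0.01,0,0],[0,0,0,0,0,0,0],[0,0,0,0,0,0,0]]]'; python3 -c "
from h import *
todo(*tabpose(.0,rel=-.1,back=.0));tilt()
d=shot('scene','s13',2,(130,60,370,260));"
```

```text
time: 12.85
tool_pos: [0.5998, -0.2461, 0.0814]
ee_rot: [[-0.322, -0.069, 0.944], [-0.947, 0.017, -0.322], [0.006, -0.997, -0.07]]
wrist_force: [7.5, -3.5, -0.5]
finger_gap: 0.312
t 12.85 shift mm [-0.2  3.5 -2.5] turn [-0.03   0.001  0.007] q [-0.152  0.571  0.207 -0.006 -1.277  1.397] F [ 7.5 -3.5 -0.5] gap 0.312
grip in hinge frame [ 2.722e-01 -1.000e-04  1.030e-02] tilt est 0.012 r 0.2724
time: 13.1
tool_pos: [0.5997, -0.2461, 0.081]
ee_rot: [[-0.322, -0.075, 0.944], [-0.947, 0.019, -0.322], [0.006, -0.997, -0.078]]
wrist_force: [7.2, -3.7, -1.3]
finger_gap: 0.31
t 13.1 shift mm [-0.2  3.1 -2.4] turn [-0.022  0.002  0.006] q [-0.153  0.576  0.215 -0.008 -1.287  1.398] F [ 7.2 -3.7 -1.3] gap 0.31
grip in hinge frame [ 0.2722 -0.      0.0099] tilt est 0.011 r 0.2724
```

View pics/s13.png

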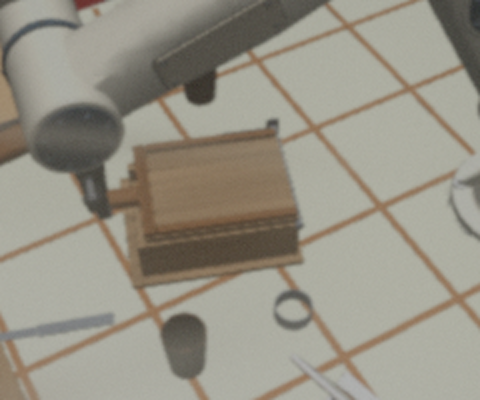

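```bash
python3 -m inch '[[[0,0,2,0,-0.007,0,0],[0,0,1,0,-0.004,0,0],[0,0,0,0,0,0,0]]]'; python3 -c "
from h import *
todo(*tabpose(.0,rel=-.1,back=.0));tilt()"
```

```text
time: 13.4
tool_pos: [0.5996, -0.246, 0.0785]
ee_rot: [[-0.322, -0.085, 0.943], [-0.947, 0.022, -0.321], [0.006, -0.996, -0.088]]
wrist_force: [6.3, -4.0, 0.6]
finger_gap: 0.313
t 13.4 shift mm [-0.2  0.6 -2.4] turn [-0.012  0.002  0.006] q [-0.154  0.585  0.224 -0.009 -1.297  1.4  ] F [ 6.3 -4.   0.6] gap 0.313
grip in hinge frame [ 0.2722 -0.      0.0074] tilt est 0.001 r 0.2723
```

The TCP is back at z = 0.0785, the height at which I gripped the board when it lay flat. I'll release and withdraw straight up the tool axis.

```bash
python3 -m inch '[[[0,0,1,0,-0.003,0,0],[1,0,0,0,0,0,0],[1,0,0,0,0,0,0],[1,0,0,0,0,0,0],[1,0,0,0,0,0,0]]]'; python3 -m inch '[[[1,0,0,0,0,0,0],[1,0,-8,0,0,0,0],[1,0,-20,0,0,0,0],[1,0,-30,0,0,0,0],[1,0,-35,0,0,0,0]]]';python3 -m inch '[[[1,0,-35,0,0,0,0],[1,0,-35,0,0,0,0],[1,-25,-25,0,0,0,0],[1,-30,-20,0,0,0,0],[1,-35,0,0,0,0,0]]]'; python3 -m inch '[[[1,-35,0,-15,0,0,0],[1,-35,0,-15,0,0,0],[1,-35,0,-15,0,0,0],[1,-35,0,-15,0,0,0],[1,-25,0,0,0,0,0]]]'; python3 -m inch '[[[1,0,0,0,0,0,0],[1,0,0,0,0,0,0]]]'
python3 -c "
from h import *
a=dict(np.load('pics/scene0.npz'));at=dict(np.load('pics/top0.npz'))
d=shot('scene','s14',2,(130,60,370,260));t=shot('top','t14',1.5)
W=cloud(t);B=(W@Rn.from_euler('z',YAW).as_matrix())-[HX,HY,HZ];B=B.reshape(-1,3)
m=(np.abs(B[:,1])<.07)&(B[:,0]>.02)&(B[:,0]<.20)&(B[:,2]>-.02)&(B[:,2]<.06)
k=np.polyfit(B[m][:,0],B[m][:,2],1);print(m.sum(),'tilt',np.arctan(k[0]),'z at .1',np.polyval(k,.1))
for n,p,q in (('top',t,at),):
  w=slice(140,230),slice(65,190);print(np.abs(p['frame'][w].astype(int)-q['frame'][w]).mean(), np.nanmean(np.abs(cloud(p)[w]-cloud(q)[w])))
cv2.imwrite('pics/z14.png',cv2.resize(t['frame'][120:270,250:370,::-1],(640,600),interpolation=cv2.INTER_CUBIC))
"
```

```text
time: 13.82
tool_pos: [0.5963, -0.245, 0.0771]
ee_rot: [[-0.322, -0.093, 0.942], [-0.947, 0.025, -0.321], [0.006, -0.995, -0.096]]
wrist_force: [0.5, -0.5, 0.5]
finger_gap: 0.859
time: 14.23
tool_pos: [0.6042, -0.2471, 0.1709]
ee_rot: [[-0.322, -0.094, 0.942], [-0.947, 0.025, -0.321], [0.007, -0.995, -0.097]]
wrist_force: [1.8, 0.3, 0.6]
finger_gap: 1.0
time: 14.65
tool_pos: [0.6457, -0.1661, 0.2909]
ee_rot: [[-0.325, -0.081, 0.942], [-0.946, 0.022, -0.324], [0.006, -0.996, -0.084]]
wrist_force: [1.0, -0.4, 0.8]
finger_gap: 0.999
time: 15.07
tool_pos: [0.6401, 0.0138, 0.2918]
ee_rot: [[-0.32, -0.088, 0.943], [-0.947, 0.025, -0.319], [0.005, -0.996, -0.091]]
wrist_force: [1.3, -1.1, 1.1]
finger_gap: 1.003
time: 15.23
tool_pos: [0.6413, 0.012, 0.2895]
ee_rot: [[-0.32, -0.09, 0.943], [-0.948, 0.024, -0.319], [0.006, -0.996, -0.093]]
wrist_force: [0.2, -1.0, 0.2]
finger_gap: 1.0
3767 tilt -0.0011408343407484818 z at .1 0.0141934743548298
21.638725925925925 0.20977331736229402
```

View pics/t14.png

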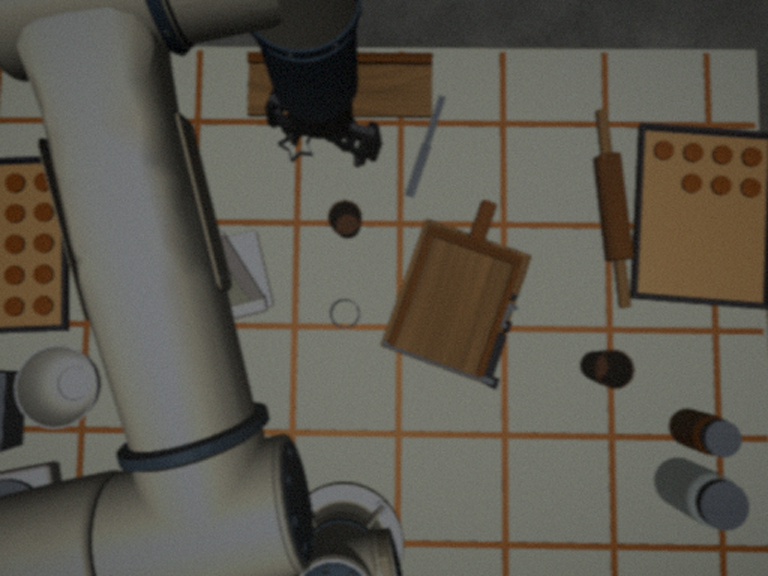

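View pics/s14.png

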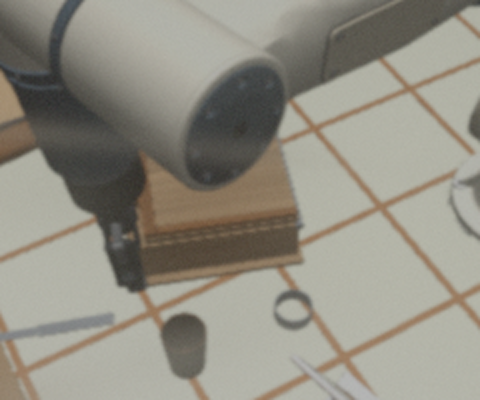

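The board is flat, with a fitted tilt of -0.001, and the gripper is away at about (325,140) in the top view. Last checks: the pawl, and that the recipe stand hasn't moved.

```bash
python3 -c "
from h import *
a=dict(np.load('pics/scene0.npz'));d=shot('scene','s15')
w=slice(235,345),slice(255,360)
print('frame diff',np.abs(d['frame'][w].astype(int)-a['frame'][w]).mean(),'depth diff mm',1000*np.nanmedian(np.abs(d['z_map'][w]-a['z_map'][w])),1000*np.nanpercentile(np.abs(d['z_map'][w]-a['z_map'][w]),98))
t=eyes.read_camera('top');at=dict(np.load('pics/top0.npz'))
r=lambda x:cv2.resize(x[190:265,300:365,::-1],(390,450),interpolation=cv2.INTER_CUBIC)
cv2.imwrite('pics/z15.png',np.clip(np.hstack([r(at['frame']),r(t['frame'])])*1.6,0,255).astype(np.uint8))
"
```

```text
frame diff 11.952150072150072 depth diff mm 1.8625259 6.8787665
```

View pics/z15.png

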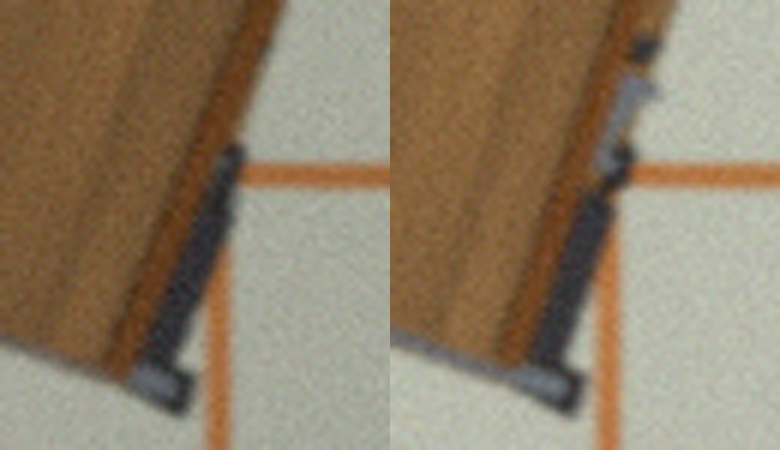

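View pics/s15.png

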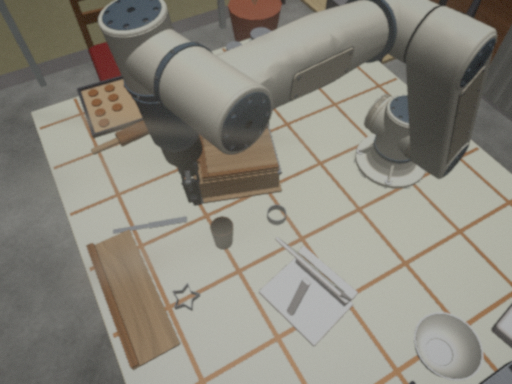

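The top zoom now shows the steel pawl tipped over beside the quadrant, at (625,110) in the right panel, clear of the teeth. In the scene view the recipe stand is at (315,285), exactly where it was, with depth differences at noise level. I'll hand in.

```bash
python3 -c "
from bench import workorder
print(workorder.hand_in())"
```

```text
the job is handed in; nothing more can be done
None
```

The dough board is fully flat on its stand with the pawl tipped clear, and I handed the job in at about 15.4 s. It took two raises.

- **First raise failed part-way:** I gripped the tab at 50 N, about 5 mm above its centre. It slipped out of the pads between about 0.73 and 0.9 rad, near the top. The board then sank on its own past the 0.44 and 0.25 notches to flat, so the pawl had already been thrown.
- **Second raise held:** I gripped the tab again, centred and at 100 N. I raised the board to about 0.88 rad, lowered it under control to flat, let go and backed away.

**Last checks:**
- **Board:** fitted tilt is -0.001 rad.
- **Pawl:** the top view shows it tipped over beside the quadrant. I saw this only after the final lowering; in the earlier pictures the pawl was hidden or unclear.
- **Recipe stand:** unchanged in the scene view, with a median depth difference of 1.9 mm. My pixel comparison in the top view could not be used, because the arm covered that area.
- **Robot:** touching nothing, with gripper open. Wrist force was about 1 N at the end, and the largest reading I saw was about 14 N.

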